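# Bring the microphone level to its preset mark and switch the channel on

## Robot

A 6-joint arm with a two-finger parallel gripper is mounted at the origin on the work surface. World frame = base frame: x ahead of the robot, y to its left, z up, the work surface at z = 0. Lengths are in m, angles in rad, forces in N, time in s.
With the tool pointing down it reaches from about 0.275 to 0.75 m from the base axis. Payload 10.2 kg.
Tool frame: the origin (TCP) lies midway between the tips of the shut fingers; the grasp point (between the pads) lies grasp_offset behind it (grasp_offset is the distance from the TCP to the grasp point, in m); x points along the fingers, z is the direction in which the jaws open and shut, and the axes are right-handed (so a half turn about x gives the same grasp; the last joint's range is limited). The gripper opens to 85 mm and grips with 20 to 120 N. Pads are 22 mm wide; open, the fingers measure 114 mm over their backs; the gripper's body (76 mm by 85 mm) begins 54 mm behind the grasp point. The pads swing forward as they close: fully open they stand 13 mm farther back than shut.
Start: joints at [0.966, 0.313, 1.498, -0, 1.331, -0.223], TCP at [0.196, 0.487, 0.231] pointing down, gripper open.
Joint ranges: [-2.94, 2.94], [-0.97, 2.17], [0.19, 2.56], [-1.23, 4.37], [0.02, 3.11], [-2.88, 2.88]. Speed limits (rad/s): [2.39, 2.39, 3.01, 3.14, 3.14, 3.14].

## Interface

Orientations are given as a unit quaternion [x, y, z, w].
In Python, from station import state, get_image, camera_model, finish_job, grasp_offset gives the robot as it stands.
- The arm moves only by the shell command python3 -m handwheel 'ROWS' [FORCE]. ROWS is JSON, a list that holds one entry, the list of rows, each a list of 7 numbers: the shift along the tool's x, y, z in cm, then the turn, a rotation vector about the tool's x, y, z in degrees, then the finger opening in cm, from 0 to 8.54. A call has 1 to 12 rows; each row shifts and turns the pose as measured when the row begins, along the tool's axes as they then stand; what a row does not reach is not made up. A row lasts 1/8 s, in which the tool goes at most 62.5 mm and 10.7 degrees, less where a joint would pass 70% of its speed; a pose out of reach is approached as far as the arm can. A call with a gripper value outside its range is refused whole. The fingers move at their own pace and stop on an object; FORCE is the grip in N (left out, the last holds). Time passes only in rows, so rows that do not move let the fingers close. It gives the time, the measured TCP pose, the force and the opening at its end, in the units of the state.
- state(): the state, without advancing time (a new reading comes with each control period).
- get_image(name): name is "scene" or "side" or "wrist"; returns the picture (480x640x3 uint8, red, green, blue); there is no depth.
- camera_model(name): a dict with "intrinsics" (3x3 intrinsics, pixels), "pose" (4x4, takes a point from camera to world coordinates). Camera axes: x right, y down, z forward; pixel columns grow to the right and rows downward; lengths in m; the calibration is good to about 2 mm. A picture is of the moment at which its call begins: read the wrist's pose just before it. camera_model takes no time and is no camera call; for the wrist camera it gives the pose at the moment of the call.
- finish_job(): hands the job in, once; it reports no verdict.
The state is a dict: "time": time; "q": joint angles; "joint_vel": joint speeds; "joint_efforts": joint torques, N m; "tool_pos": TCP position; "orientation": TCP orientation; "wrist_force": force on the tool from outside, world axes, zero at the start; "wrist_torque": the same for the moment, N m; "gripper_width": finger opening in m.
Only numpy, scipy, OpenCV 4.12 (cv2) and the standard library are available. Lean on these libraries where they do the work, as an engineer would, in place of code of your own. Each camera call takes 0.05 s, during which the arm holds its last target. There are 200 camera calls.

## Task

On the small sound mixer, set the microphone level to the orange sticker: push the inner knob of the concentric pair down just far enough to free its lock, turn it until its white line points at the orange sticker, and let it spring back up and lock. The grey tone ring around it is already set: do not turn it with you or bear down on it. Only then press the green channel key all the way down once and let it come up again; leave the mug, microphone and tape roll where they are.

Things in the scene. Friction and masses are not known exactly. Their poses are not given: they have to be found in the camera images.
- mixer: Tabletop sound mixer, a dark flat case 225 (its x) by 293 (its y) by 65 mm high with wooden side cheeks; fixed. Origin at the centre of its underside, z up; -x is the operator's edge. On the top panel only the concentric knob pair and the green key stand more than 4 mm high.
- pair_axis (a point): Where the vertical axis of the concentric pair meets the top panel, 65 mm above the table. Grey tone ring: 40 mm diameter, top 14.5 mm above the panel. Above it the black inner knob: ribbed barrel 18 mm diameter, 14 mm tall, on a skirt 28 mm diameter, 3 mm thick, that moves with it. Its top rests 35 to 42 mm above the panel; this differs each time and is not measured: find it by touch.
- level_pointer (a point): Point 35 mm out from the axis at panel height, where the white line on the inner knob points; it turns with the inner knob but does not go down with it. The orange sticker lies on the same circle.
- level (a joint): Angle of the inner knob, rad: 0 at the lowest mark, growing clockwise from above to 4.71; 11 marks 0.471 apart, each with a notch that locks the knob. A spring (0 to 7 N at rest, 1 N/mm) holds it up; pushed down it comes free at about 9 N, its top then 32 mm above the panel, and turns easily. Let go, it springs up into the nearest notch. Starts in a notch 1 to 3 marks from the orange sticker.
- tone_ring: Grey ribbed outer ring with a red pointer mark along its own +x; origin on the axis at panel height. Turns on the same axis, held only by light friction. Must stay as set. When the inner knob is pushed about 1 mm beyond where it comes free (at about 10 N), its skirt meets the ring's top; pushed with more than about 13 N it drags the ring round.
- tone_pointer (a point): The red pointer mark on the ring's top face, 18 mm out from the axis; turns with the ring.
- orange_dot: Orange round sticker, 11 mm diameter, flat on the panel, 35 mm from the pair's axis beside one of the printed marks: the wanted level. Origin at its centre.
- blue_dot: Blue round sticker of the same size and distance, beside another mark: a different preset, not wanted now.
- mic_key_top (a point): Centre of the top of the green round channel key, 22 mm diameter in a black collar 38 mm diameter; its top is 21 mm above the panel, the collar's 12 mm.
- mic_key (a joint): Travel of the green key, m: 0 up, 0.005 fully down; sprung, fully down takes 5 N.
- microphone_mid (a point): Middle of the black wireless microphone lying on the table, about 215 mm long and 49 mm thick; a bystander.
- mug_mid (a point): Middle of the blue mug, 80 mm diameter and 92 mm high, with a handle; a bystander.
- tape_roll_mid (a point): Middle of the brown tape roll, 100 mm diameter and 48 mm high, lying flat; a bystander.

How it is judged:
By the outcome, as a careful person would: the job done as asked, in the order asked, and still so for the second after the job is handed in, with the robot touching nothing.
It also fails if it takes over 48 s, if anything falls off the work surface, if the arm or the gripper's body presses on something with over 40 N, if the wrist force passes 120 N, or if a joint passes its speed limit or range.

## Working session

There is one attempt and no reset: what is moved stays moved. The work goes in short steps, Python scripts to look and compute and a shell command to move; the robot and the scene stay as the last step left them, time stands still between calls to the robot, and variables do not carry over. Pictures are saved under pics/ and viewed, about 8 in all and at most 12, crops included, and the job is handed in when it is done.

```bash
mkdir -p pics; ls
python3 - <<'E'
from station import *
import cv2,numpy as np
s=state();print(s, grasp_offset)
for n in("scene","wrist"):
    m=camera_model(n);print(n,np.round(m["intrinsics"],1).tolist(),np.round(m["pose"],3).tolist())
    cv2.imwrite(f"pics/{n}0.png",get_image(n)[:,:,::-1])
E
```

```text
pics
{'time': 0.0, 'q': array([ 9.65590097e-01,  3.13433013e-01,  1.49841541e+00,  1.73142462e-05,
        1.33099750e+00, -2.23349295e-01]), 'joint_vel': array([ 7.04092961e-04,  1.20438732e-03,  4.50370245e-05, -1.79248036e-04,
        1.86687366e-03, -2.97711498e-04]), 'joint_efforts': array([-3.50692553e-04, -4.12267900e+01, -2.59740347e+01, -1.77770071e-04,
        4.19085860e-03, -1.85671365e-05]), 'tool_pos': array([0.19547625, 0.48698463, 0.23075193]), 'orientation': array([-0.39618281,  0.58621531,  0.39587251,  0.58538513]), 'wrist_force': array([ 0.01514719, -0.36049726,  0.00990254]), 'wrist_torque': array([ 0.01270696, -0.02340318,  0.00421652]), 'gripper_width': 0.08546720411372431} 0.0187
scene [[442.0, 0.0, 312.9], [0.0, 442.0, 241.9], [0.0, 0.0, 1.0]] [[-0.357, 0.734, -0.578, 1.088], [0.934, 0.27, -0.234, 0.235], [-0.016, -0.623, -0.782, 0.871], [0.0, 0.0, 0.0, 1.0]]
wrist [[347.8, 0.0, 320.2], [0.0, 347.8, 237.3], [0.0, 0.0, 1.0]] [[0.373, 0.895, 0.246, 0.134], [0.928, -0.359, -0.1, 0.512], [-0.001, 0.266, -0.964, 0.374], [0.0, 0.0, 0.0, 1.0]]
```

View pics/scene0.png

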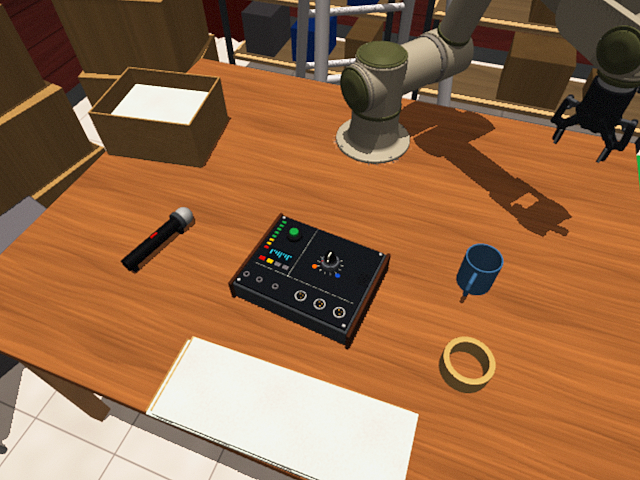

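View pics/wrist0.png

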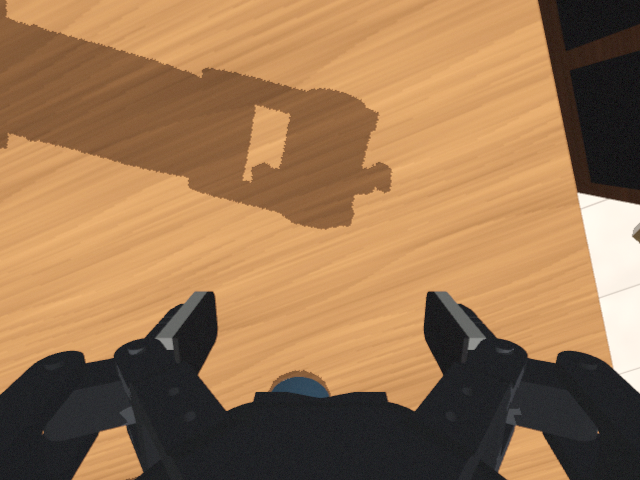

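The scene shows the mixer with the knob pair near (329,262) and the green key near (294,231). The wrist camera shows only table, with the mug at the bottom edge.

```bash
cat > h.py <<'E'
from station import *
import cv2,numpy as np
from scipy.spatial.transform import Rotation as R
def ray(n,px,z,m=None):
    m=m or camera_model(n);P=np.array(m["pose"]);d=P[:3,:3]@np.linalg.inv(m["intrinsics"])@[px[0],px[1],1]
    return P[:3,3]+d*(z-P[2,3])/d[2]
def blobs(im,lo,hi,amin=8):
    h=cv2.cvtColor(im,cv2.COLOR_RGB2HSV);k=cv2.inRange(h,lo,hi)
    n,_,st,c=cv2.connectedComponentsWithStats(k)
    return sorted([(int(st[i,4]),*np.round(c[i],1)) for i in range(1,n) if st[i,4]>=amin],reverse=True)
def tool(p):  # world point in tool axes, cm from TCP
    s=state();return np.round(R.from_quat(s["orientation"]).inv().apply(p-s["tool_pos"])*100,2)
def pose():
    s=state();r=R.from_quat(s["orientation"]).as_matrix();print("t",s["time"],"tcp",np.round(s["tool_pos"],4),"q",np.round(s["q"],2),"F",np.round(s["wrist_force"],1),"w",round(s["gripper_width"],4));print(np.round(r,3).tolist())
E
python3 - <<'E'
from h import *
pose()
for n,p,z in(("knob",(329,262),.085),("key",(294,231),.086),("mug",(480,270),.046),("mic",(158,240),.025),("corner",(284,214),.065),("c2",(389,255),.065)):
    w=ray("scene",p,z);print(n,np.round(w,3),tool(w))
E
```

```text
t 0.1 tcp [0.1955 0.487  0.2308] q [ 0.97  0.31  1.5   0.    1.33 -0.22] F [ 0.9 -0.1  0. ] w 0.0853
[[-0.001, -0.928, 0.373], [-0.001, 0.373, 0.928], [-1.0, 0.0, -0.001]]
knob [0.547 0.053 0.085] [ 14.6  -48.82 -27.16]
key [ 0.492 -0.053  0.086] [ 14.51 -47.67 -39.01]
mug [0.423 0.371 0.046] [ 18.47 -25.49  -2.27]
mic [ 0.589 -0.38   0.025] [ 20.64 -68.85 -65.79]
corner [ 0.435 -0.104  0.065] [ 16.62 -44.23 -45.96]
c2 [0.468 0.169 0.065] [ 16.59 -37.11 -19.3 ]
```

```bash
python3 -m handwheel '[[[0,-5.2,-2.9,0,0,0,4],[0,-5.2,-2.9,0,0,0,4],[0,-5.2,-2.9,0,0,0,4],[0,-5.2,-2.9,0,0,0,4],[0,-5.2,-2.9,0,0,0,4],[0,-5.2,-2.9,0,0,0,4],[0,-5.2,-2.9,0,0,0,4],[0,-5.2,-2.9,0,0,0,4],[0,-5.2,-2.9,0,0,0,4],[0,-1,-0.5,0,0,0,4]]]' 30
python3 - <<'E'
from h import *
pose();print(tool(np.array([.547,.053,.085])))
im=get_image("wrist");cv2.imwrite("pics/w1.png",im[:,:,::-1])
print(blobs(im,(8,150,150),(22,255,255),30)[:5],blobs(im,(100,150,100),(125,255,255),30)[:5],blobs(im,(50,120,60),(80,255,255),30)[:4])
E
```

```text
time: 1.35
tool_pos: [0.549, 0.0488, 0.2279]
orientation: [-0.397, 0.587, 0.397, 0.584]
wrist_force: [0.2, 0.1, -0.3]
gripper_width: 0.04
t 1.35 tcp [0.549  0.0488 0.2279] q [-0.12  0.38  1.42 -0.    1.35 -1.31] F [ 0.2  0.1 -0.3] w 0.04
[[-0.004, -0.929, 0.37], [-0.001, 0.37, 0.929], [-1.0, 0.004, -0.003]]
[14.29  0.29  0.35]
[(112, np.float64(293.6), np.float64(236.8))] [] [(588, np.float64(180.6), np.float64(205.4)), (93, np.float64(135.1), np.float64(198.1)), (92, np.float64(129.4), np.float64(184.9)), (90, np.float64(145.8), np.float64(223.6))]
```

View pics/w1.png

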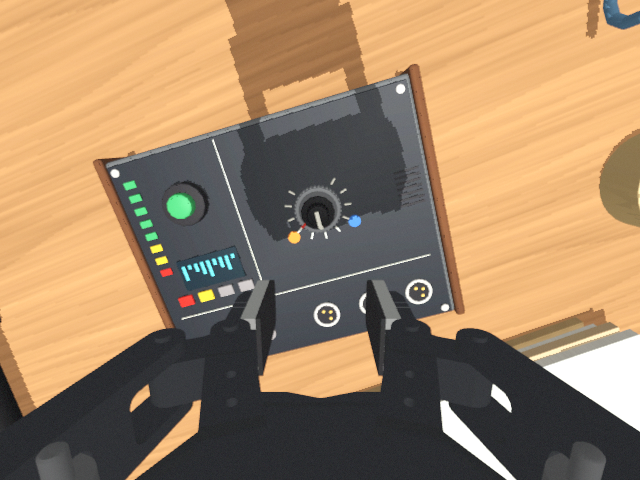

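The knob pair is at about (318,208), with the orange sticker at (294,237), blue at (355,221), the white line pointing down at about (320,225), and the green key at (181,205). I'll zoom in on the knob.

Run:
```python
from h import *
im=cv2.imread("pics/w1.png");c=im[155:265,260:380]
cv2.imwrite("pics/c1.png",cv2.resize(cv2.convertScaleAbs(c,alpha=1.6),None,fx=5,fy=5,interpolation=cv2.INTER_CUBIC))
o=ray("wrist",(293.6,236.8),.065)
B=blobs(im[:,:,::-1].copy(),(95,100,100),(125,255,255),30);print(B)
b=[x for x in B if 340<x[1]<370][0];b=ray("wrist",b[1:],.065)
m=(o+b)/2;d=b-o;L=np.linalg.norm(d);n=np.array([-d[1],d[0],0])/L;h=np.sqrt(.035**2-L*L/4)
print("o",o,"b",b,"cand",m+n*h,m-n*h,"ring",ray("wrist",(318,207),.0795))
print("key",ray("wrist",(180.6,205.4),.086))
```

```text
[(582, np.float64(618.8), np.float64(15.3)), (128, np.float64(354.3), np.float64(220.6))]
o [0.55612168 0.01955108 0.065     ] b [0.56231359 0.0762458  0.065     ] cand [0.5390437  0.05010174 0.065     ] [0.57939157 0.04569515 0.065     ] ring [0.53636541 0.0515471  0.0795    ]
key [ 0.49201341 -0.05353139  0.086     ]
```

View pics/c1.png

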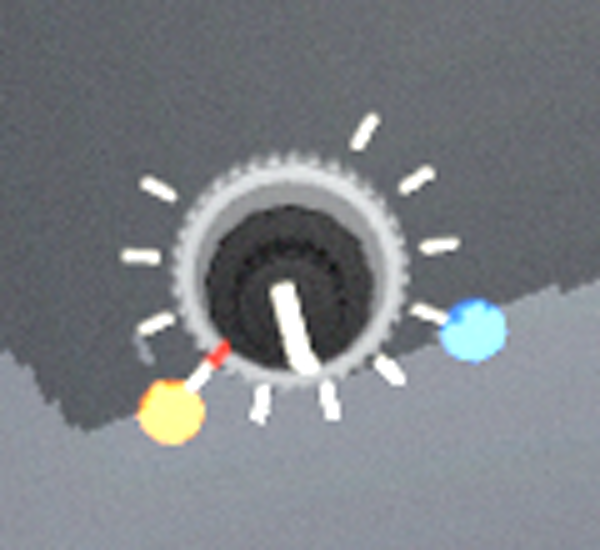

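The zoom shows 11 marks. The white line is on mark 5, orange is at mark 7 (next to the ring's red pointer) and blue at mark 3. So the turn is +2 marks, 54° clockwise, which is +x rotation of the tool. I'll go above the axis and re-measure from closer.

```bash
python3 -m handwheel '[[[2.6,0.5,-0.1,0,0,0,4],[2.6,0.4,-0.1,0,0,0,4],[1.8,0.15,-0.05,0,0,0,4],[0,0,0,0,0,0,4]]]'
python3 - <<'E'
from h import *
pose()
im=get_image("wrist");cv2.imwrite("pics/w2.png",im[:,:,::-1])
cv2.imwrite("pics/w2c.png",cv2.resize(cv2.convertScaleAbs(im[180:380,200:450,::-1],alpha=1.5),None,fx=3,fy=3))
O=blobs(im,(8,120,120),(25,255,255),60);B=blobs(im,(95,100,100),(125,255,255),60);print(O,B)
E
```

```text
time: 1.9
tool_pos: [0.5351, 0.0551, 0.1562]
orientation: [-0.397, 0.586, 0.399, 0.582]
wrist_force: [0.1, -0.0, 0.5]
gripper_width: 0.0401
t 1.9 tcp [0.5351 0.0551 0.1562] q [-0.11  0.41  1.56 -0.    1.17 -1.31] F [ 0.1 -0.   0.5] w 0.0401
[[-0.006, -0.931, 0.365], [-0.0, 0.365, 0.931], [-1.0, 0.005, -0.002]]
[(128802, np.float64(327.1), np.float64(143.9)), (607, np.float64(153.7), np.float64(458.2)), (242, np.float64(447.5), np.float64(413.9)), (191, np.float64(285.4), np.float64(283.3)), (188, np.float64(499.7), np.float64(395.8)), (133, np.float64(135.4), np.float64(401.8))] [(203, np.float64(361.8), np.float64(263.7))]
```

View pics/w2c.png

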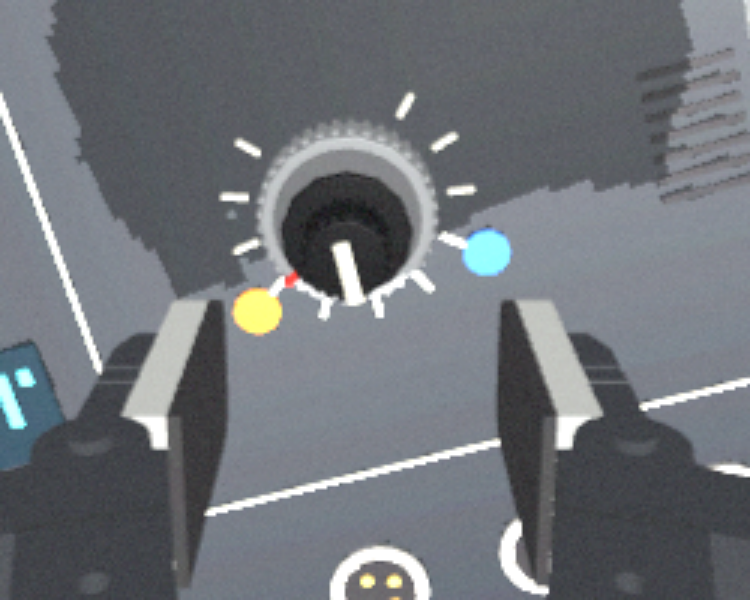

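Closer view: ring centre is at crop (347,212), red pointer at (291,280), orange at (258,311), blue at (486,252). The fingers straddle the area symmetrically.

```bash
cat >> h.py <<'E'
def axis(o,b):
    m=camera_model("wrist");o=ray("wrist",o,.065,m);b=ray("wrist",b,.065,m)
    d=b-o;L=np.linalg.norm(d);n=np.array([-d[1],d[0],0])/L
    return (o+b)/2+n*np.sqrt(.035**2-L*L/4),o,b
E
python3 - <<'E'
from h import *
pose()
a,o,b=axis((285.4,283.3),(361.8,263.7));print(a,"sep",np.linalg.norm(o-b),"expected",.07*np.sin(2*.471))
r=ray("wrist",(200+347/3,180+213/3),.0795);print("ring",r,"a",tool(a),"r",tool(r))
u=ray("wrist",(200+342/3,180+244/3),.105);v=ray("wrist",(200+353/3,180+300/3),.105)
f=lambda d:np.degrees(np.arctan2(d[1],d[0]));print("line",f(v-u),"orange",f(o-a),"blue",f(b-a),"red",f(ray("wrist",(200+291/3,180+280/3),.0795)-a))
E
```

```text
t 1.95 tcp [0.5357 0.055  0.1571] q [-0.11  0.41  1.56 -0.    1.17 -1.31] F [ 0.8  0.3 -0.3] w 0.0402
[[-0.004, -0.931, 0.365], [-0.0, 0.365, 0.931], [-1.0, 0.004, -0.002]]
[0.54042882 0.04935724 0.065     ] sep 0.05717973986780454 expected 0.05661152423871912
ring [0.53844219 0.05027588 0.0795    ] a [ 9.21 -0.68 -0.33] r [ 7.76 -0.46 -0.32]
line -11.148932429817377 orange -60.83711920163632 blue 48.70495859406266 red -64.01421321054757
```

```bash
python3 -m handwheel '[[[1.4,-0.2,-0.12,0,0,0,0],[1.4,-0.2,-0.12,0,0,0,0],[1.1,-0.09,-0.1,0,0,0,0],[0,0,0,0,0,0,0],[0,0,0,0,0,0,0]]]'
python3 - <<'E'
from h import *
pose();print(tool(np.array([.539,.0499,.107])))
E
```

```text
time: 2.58
tool_pos: [0.5396, 0.0503, 0.1168]
orientation: [-0.398, 0.585, 0.399, 0.583]
wrist_force: [-0.5, 0.5, 0.4]
gripper_width: -0.0006
t 2.575 tcp [0.5396 0.0503 0.1168] q [-0.12  0.47  1.59 -0.    1.08 -1.32] F [-0.5  0.5  0.4] w -0.0006
[[-0.002, -0.931, 0.365], [-0.001, 0.365, 0.931], [-1.0, 0.002, -0.001]]
[ 0.98  0.04 -0.05]
```

```bash
python3 -m handwheel '[[[0.5,0,0,0,0,0,0],[0.3,0,0,0,0,0,0],[0,0,0,0,0,0,0]]]'; for i in 1 ; do python3 -m handwheel '[[[0.1,0,0,0,0,0,0],[0.1,0,0,0,0,0,0]]]'; python3 -m handwheel '[[[0.1,0,0,0,0,0,0],[0.1,0,0,0,0,0,0]]]'; done
```

```text
time: 2.95
tool_pos: [0.5398, 0.0502, 0.1088]
orientation: [-0.399, 0.584, 0.398, 0.584]
wrist_force: [0.4, -0.1, -0.2]
gripper_width: -0.0
time: 3.2
tool_pos: [0.5399, 0.0502, 0.1069]
orientation: [-0.399, 0.584, 0.398, 0.584]
wrist_force: [0.5, 0.2, -0.2]
gripper_width: 0.0002
time: 3.45
tool_pos: [0.54, 0.0502, 0.105]
orientation: [-0.399, 0.584, 0.398, 0.584]
wrist_force: [-0.3, 0.3, 1.0]
gripper_width: 0.0001
```

```bash
python3 -m handwheel '[[[0.1,0,0,0,0,0,0]]]';python3 -m handwheel '[[[0.1,0,0,0,0,0,0]]]';python3 -m handwheel '[[[0.1,0,0,0,0,0,0]]]';python3 -m handwheel '[[[0.1,0,0,0,0,0,0]]]'
```

```text
time: 3.58
tool_pos: [0.5401, 0.0502, 0.1041]
orientation: [-0.399, 0.584, 0.398, 0.584]
wrist_force: [-0.7, 0.1, 3.0]
gripper_width: -0.0002
time: 3.7
tool_pos: [0.5401, 0.0502, 0.1033]
orientation: [-0.399, 0.584, 0.398, 0.584]
wrist_force: [-1.6, 0.1, 4.2]
gripper_width: -0.0001
time: 3.82
tool_pos: [0.5401, 0.0502, 0.1024]
orientation: [-0.399, 0.584, 0.398, 0.584]
wrist_force: [-1.2, 0.1, 4.7]
gripper_width: -0.0002
time: 3.95
tool_pos: [0.5401, 0.0502, 0.1016]
orientation: [-0.399, 0.584, 0.398, 0.584]
wrist_force: [-2.3, -0.6, 5.0]
gripper_width: -0.0002
```

Contact is at about z 0.1048 (top about 40 mm above the panel), and 5 N at 0.1016, which fits a free point at z 0.097. I'll back off, open, and grip the barrel.

```bash
python3 -m handwheel '[[[-0.6,0.05,0,0,0,0,0],[-0.6,0.05,-0.04,0,0,0,3.6],[0,0,0,0,0,0,3.6],[0,0,0,0,0,0,3.6],[0,0,0,0,0,0,3.6]]]' 25; python3 -m handwheel '[[[0.6,0,0,0,0,0,3.6],[0.6,0,0,0,0,0,3.6],[0.5,0,0,0,0,0,3.6],[0,0,0,0,0,0,3.6]]]'
```

```text
time: 4.58
tool_pos: [0.5389, 0.0502, 0.1137]
orientation: [-0.399, 0.584, 0.398, 0.584]
wrist_force: [-1.1, 0.1, 0.7]
gripper_width: 0.0359
time: 5.08
tool_pos: [0.5385, 0.0503, 0.0947]
orientation: [-0.399, 0.585, 0.399, 0.584]
wrist_force: [-0.0, -0.2, 0.1]
gripper_width: 0.0358
```

```bash
python3 -m handwheel '[[[0,0,0,0,0,0,1.5],[0,0,0,0,0,0,1.5],[0,0,0,0,0,0,1.5],[0,0,0,0,0,0,1.5]]]' 25; python3 -m handwheel '[[[0,0,0,0,0,0,1],[0,0,0,0,0,0,1]]]'
```

```text
time: 5.58
tool_pos: [0.5385, 0.0501, 0.095]
orientation: [-0.399, 0.585, 0.399, 0.584]
wrist_force: [-1.2, 0.1, -0.2]
gripper_width: 0.0162
time: 5.82
tool_pos: [0.5385, 0.0501, 0.095]
orientation: [-0.399, 0.585, 0.399, 0.584]
wrist_force: [-0.2, 0.2, -0.4]
gripper_width: 0.0165
```

```bash
python3 -m handwheel '[[[0.2,0,0,0,0,0,1],[0.2,0,0,0,0,0,1],[0.2,0,0,0,0,0,1],[0,0,0,0,0,0,1]]]'; python3 -m handwheel '[[[0.1,0,0,0,0,0,1],[0.0,0,0,0,0,0,1]]]'
```

```text
time: 6.32
tool_pos: [0.5387, 0.0501, 0.0899]
orientation: [-0.399, 0.584, 0.398, 0.584]
wrist_force: [-3.5, -0.2, 6.3]
gripper_width: 0.0162
time: 6.58
tool_pos: [0.5387, 0.0501, 0.0897]
orientation: [-0.399, 0.584, 0.398, 0.584]
wrist_force: [-2.7, -0.5, 6.8]
gripper_width: 0.0165
```

```bash
for i in 1; do python3 -m handwheel '[[[0.1,0,0,0,0,0,1]]]'; python3 -m handwheel '[[[0.1,0,0,0,0,0,1]]]'; python3 -m handwheel '[[[0.1,0,0,0,0,0,1]]]';done; python3 -m handwheel '[[[0.05,0,0,0,0,0,1]]]'
```

```text
time: 6.7
tool_pos: [0.5387, 0.0501, 0.0891]
orientation: [-0.399, 0.584, 0.398, 0.584]
wrist_force: [-3.3, 0.2, 7.1]
gripper_width: 0.016
time: 6.82
tool_pos: [0.5387, 0.0501, 0.0885]
orientation: [-0.399, 0.584, 0.398, 0.584]
wrist_force: [-3.7, -1.1, 7.8]
gripper_width: 0.0165
time: 6.95
tool_pos: [0.5388, 0.0501, 0.0881]
orientation: [-0.399, 0.584, 0.398, 0.584]
wrist_force: [-3.2, -0.1, 7.9]
gripper_width: 0.0165
time: 7.08
tool_pos: [0.5387, 0.0501, 0.0881]
orientation: [-0.399, 0.584, 0.398, 0.584]
wrist_force: [-2.7, -0.5, 8.0]
gripper_width: 0.0164
```

```bash
python3 -m handwheel '[[[0.13,0,0,0,0,0,1]]]'; python3 -m handwheel '[[[0.1,0,0,0,0,0,1]]]'; python3 -m handwheel '[[[0.05,0,0,0,0,0,1]]]'
python3 - <<'E'
from h import *
pose()
E
```

```text
time: 7.2
tool_pos: [0.5388, 0.0501, 0.0874]
orientation: [-0.4, 0.584, 0.398, 0.584]
wrist_force: [-4.1, -0.5, 9.8]
gripper_width: 0.0164
time: 7.32
tool_pos: [0.5388, 0.0501, 0.0869]
orientation: [-0.4, 0.584, 0.398, 0.584]
wrist_force: [-4.5, -0.5, 8.7]
gripper_width: 0.0164
time: 7.45
tool_pos: [0.5388, 0.0501, 0.0871]
orientation: [-0.4, 0.584, 0.398, 0.584]
wrist_force: [-4.4, -0.3, 8.7]
gripper_width: 0.0162
t 7.45 tcp [0.5388 0.0501 0.0871] q [-0.12  0.5   1.63 -0.    1.01 -1.32] F [-4.4 -0.3  8.7] w 0.0162
[[0.001, -0.932, 0.363], [-0.002, 0.363, 0.932], [-1.0, -0.002, -0.002]]
```

```bash
python3 -m handwheel '[[[0.1,0.03,0,0,0,0,1]]]';  python3 -m handwheel '[[[0.06,0.03,0,0,0,0,1]]]'; python3 -m handwheel '[[[0.06,0,0,4,0,0,1]]]'
python3 - <<'E'
from h import *
pose();print(state()["wrist_torque"])
E
```

```text
time: 7.58
tool_pos: [0.5387, 0.0501, 0.0868]
orientation: [-0.4, 0.584, 0.398, 0.584]
wrist_force: [-3.5, -0.3, 9.7]
gripper_width: 0.0166
time: 7.7
tool_pos: [0.5387, 0.0501, 0.087]
orientation: [-0.4, 0.583, 0.397, 0.584]
wrist_force: [-2.8, -1.6, 9.6]
gripper_width: 0.0166
time: 7.82
tool_pos: [0.5388, 0.05, 0.087]
orientation: [-0.38, 0.597, 0.376, 0.598]
wrist_force: [-4.7, -1.3, 10.3]
gripper_width: 0.0161
t 7.825 tcp [0.5388 0.05   0.087 ] q [-0.12  0.5   1.63 -0.    1.01 -1.25] F [-4.7 -1.3 10.3] w 0.0161
[[0.004, -0.903, 0.429], [-0.003, 0.429, 0.903], [-1.0, -0.005, -0.001]]
[-0.15123609  0.86038159 -0.0314817 ]
```

```bash
python3 -m handwheel '[[[0.06,0,0,5,0,0,1]]]'
python3 - <<'E'
from h import *
pose();print(state()["wrist_torque"])
E
python3 -m handwheel '[[[0.06,0,0,5,0,0,1]]]'
python3 - <<'E'
from h import *
pose();print(state()["wrist_torque"])
im=get_image("wrist");cv2.imwrite("pics/w3c.png",cv2.resize(cv2.convertScaleAbs(im[200:420,200:440,::-1],alpha=1.5),None,fx=2.7,fy=2.7))
E
```

```text
time: 7.95
tool_pos: [0.5387, 0.0499, 0.087]
orientation: [-0.352, 0.614, 0.349, 0.614]
wrist_force: [-4.2, -0.9, 9.8]
gripper_width: 0.0167
t 7.95 tcp [0.5387 0.0499 0.087 ] q [-0.12  0.5   1.63 -0.    1.01 -1.16] F [-4.2 -0.9  9.8] w 0.0167
[[0.004, -0.861, 0.508], [-0.004, 0.508, 0.861], [-1.0, -0.005, -0.001]]
[-0.20975197  0.88680219 -0.01054465]
time: 8.07
tool_pos: [0.5386, 0.0498, 0.0871]
orientation: [-0.325, 0.629, 0.321, 0.63]
wrist_force: [-5.4, -0.8, 9.4]
gripper_width: 0.0164
t 8.075 tcp [0.5386 0.0498 0.0871] q [-0.12  0.5   1.63 -0.    1.01 -1.07] F [-5.4 -0.8  9.4] w 0.0164
[[0.004, -0.812, 0.583], [-0.004, 0.583, 0.812], [-1.0, -0.005, -0.001]]
[-0.18908277  0.86385741  0.04547387]
```

View pics/w3c.png

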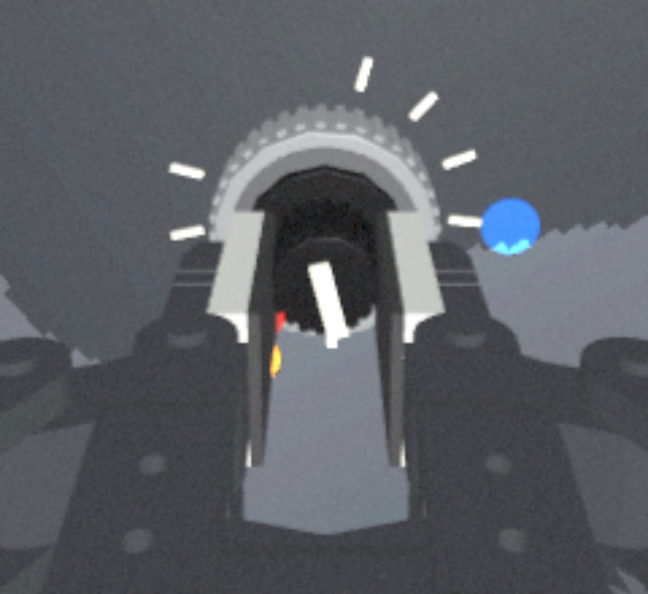

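The gripped knob turns with the tool: the line keeps its angle in the camera while the panel marks rotate. About 14.4° is done; 39.6° remain.

```bash
python3 -m handwheel '[[[0.06,0.02,0,7,0,0,1],[0.06,0.02,0,7,0,0,1]]]';python3 -m handwheel '[[[0.06,0.02,-0.02,7,0,0,1],[0.06,0.02,-0.02,7,0,0,1]]]'
python3 - <<'E'
from h import *
pose();r=R.from_quat(state()["orientation"]).as_matrix();print(np.degrees(np.arctan2(r[1,2],r[0,2]))-14.7,state()["wrist_torque"])
E
```

```text
time: 8.38
tool_pos: [0.5384, 0.0496, 0.0872]
orientation: [-0.242, 0.664, 0.238, 0.666]
wrist_force: [-3.8, -1.2, 9.1]
gripper_width: 0.0164
time: 8.62
tool_pos: [0.538, 0.0493, 0.0873]
orientation: [-0.157, 0.689, 0.152, 0.691]
wrist_force: [-3.4, -0.8, 8.5]
gripper_width: 0.016
t 8.625 tcp [0.538  0.0493 0.0873] q [-0.12  0.5   1.63 -0.01  1.01 -0.56] F [-3.4 -0.8  8.5] w 0.016
[[0.005, -0.427, 0.904], [-0.006, 0.904, 0.427], [-1.0, -0.008, 0.002]]
10.550557149194521 [-0.13693428  0.69754935  0.04519887]
```

```bash
python3 -m handwheel '[[[0.11,0,0,0,0,0,1],[0.09,0,0,5,0,0,1]]]';python3 -m handwheel '[[[0.06,0,0,5.5,0,0,1],[0.06,0,0,0,0,0,1]]]'
python3 - <<'E'
from h import *
pose();r=R.from_quat(state()["orientation"]).as_matrix();print(np.degrees(np.arctan2(r[1,2],r[0,2]))-14.7,state()["wrist_torque"])
im=get_image("wrist");cv2.imwrite("pics/w4c.png",cv2.resize(cv2.convertScaleAbs(im[200:420,200:440,::-1],alpha=1.5),None,fx=2.7,fy=2.7))
E
```

```text
time: 8.88
tool_pos: [0.538, 0.0493, 0.0866]
orientation: [-0.126, 0.695, 0.121, 0.698]
wrist_force: [-6.1, -1.8, 9.7]
gripper_width: 0.0162
time: 9.12
tool_pos: [0.5378, 0.0493, 0.0866]
orientation: [-0.091, 0.7, 0.086, 0.703]
wrist_force: [-5.0, -0.8, 10.0]
gripper_width: 0.0162
t 9.125 tcp [0.5378 0.0493 0.0866] q [-0.12  0.5   1.63 -0.01  1.   -0.37] F [-5.  -0.8 10. ] w 0.0162
[[0.005, -0.248, 0.969], [-0.007, 0.969, 0.248], [-1.0, -0.008, 0.003]]
-0.36026075929897594 [-0.12826419  0.73637385  0.02951147]
```

View pics/w4c.png

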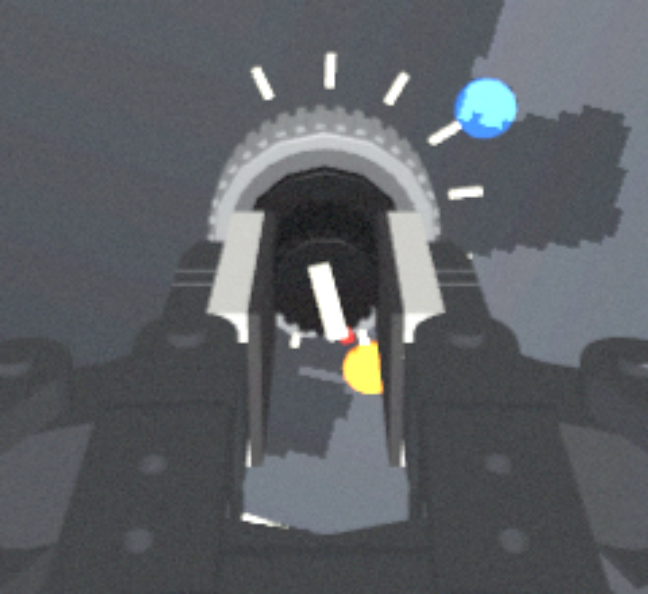

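The white line now points at the orange sticker and the red pointer. I'll let it spring up while still held, then release.

```bash
python3 -m handwheel '[[[-0.3,0,0,0,0,0,1],[-0.3,0,0,0,0,0,1],[-0.1,0,0,0,0,0,1]]]'; python3 -m handwheel '[[[0,0,0,0,0,0,3.6],[0,0,0,0,0,0,3.6],[0,0,0,0,0,0,3.6],[0,0,0,0,0,0,3.6]]]';python3 -m handwheel '[[[-2,0,0,0,0,0,3.6],[-2.5,0,0,0,0,0,3.6],[-2.5,0.5,0,0,0,0,3.6],[-0.5,0,0,0,0,0,3.6],[0,0,0,0,0,0,3.6],[0,0,0,0,0,0,3.6]]]'
python3 - <<'E'
from h import *
im=get_image("wrist");pose();cv2.imwrite("pics/w5.png",im[:,:,::-1])
cv2.imwrite("pics/w5c.png",cv2.resize(im[120:360,140:420,::-1],None,fx=2.5,fy=2.5))
O=blobs(im,(8,120,120),(25,255,255),60);B=blobs(im,(95,100,100),(125,255,255),60);G=blobs(im,(50,120,60),(80,255,255),150);print(O,B,G)
for g in G[:2]:print(ray("wrist",g[1:],.086))
E
```

```text
time: 9.55
tool_pos: [0.5377, 0.0493, 0.0944]
orientation: [-0.091, 0.7, 0.086, 0.703]
wrist_force: [-0.6, -0.6, 1.3]
gripper_width: 0.0164
time: 10.05
tool_pos: [0.5378, 0.0494, 0.0935]
orientation: [-0.091, 0.7, 0.086, 0.703]
wrist_force: [0.2, 0.1, -0.5]
gripper_width: 0.0361
time: 10.8
tool_pos: [0.5353, 0.0547, 0.1681]
orientation: [-0.091, 0.701, 0.086, 0.702]
wrist_force: [0.5, -0.8, -1.2]
gripper_width: 0.0358
t 10.85 tcp [0.5353 0.0547 0.168 ] q [-0.11  0.4   1.55 -0.01  1.19 -0.36] F [ 0.3  0.2 -0.5] w 0.0359
[[0.001, -0.248, 0.969], [-0.006, 0.969, 0.248], [-1.0, -0.006, -0.0]]
[(134859, np.float64(267.7), np.float64(148.3)), (1100, np.float64(174.8), np.float64(439.6)), (925, np.float64(459.2), np.float64(433.6)), (271, np.float64(493.8), np.float64(395.9)), (251, np.float64(145.7), np.float64(396.8)), (175, np.float64(333.6), np.float64(284.6))] [(198, np.float64(361.9), np.float64(216.0))] []
```

View pics/w5c.png

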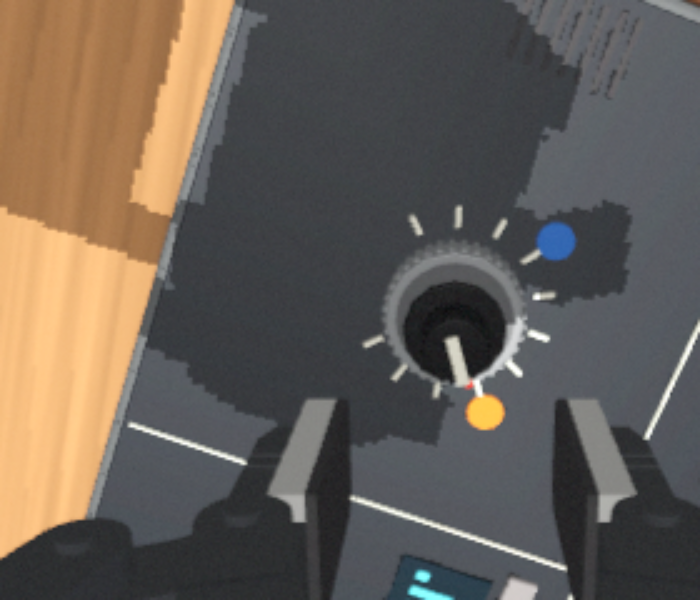

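The knob is released and up. Its line points at the orange mark, and the red ring mark still sits beside it. I'll check the angles numerically and plan the key move.

Run:
```python
from h import *
a,o,b=axis((333.6,284.6),(361.9,216.0));w=lambda p,z:ray("wrist",(140+p[0]/2.5,120+p[1]/2.5),z)
im=cv2.imread("pics/w5.png")[:,:,::-1].copy()
f=lambda d:round(float(np.degrees(np.arctan2(d[1],d[0]))),1)
R_=[x for x in blobs(im,(0,120,80),(6,255,255),2)+blobs(im,(172,120,80),(180,255,255),2) if 300<x[1]<350 and 240<x[2]<300];print(R_)
print(a,"line",f(w((461,384),.105)-w((452,339),.105)),"orange",f(o-a),"blue",f(b-a),"red",[f(ray("wrist",x[1:],.0795)-a) for x in R_], "z offs")
k=np.array([.492,-.0535,.101]);print(tool(k))
```

```text
[(4, np.float64(327.5), np.float64(274.0))]
[0.53897291 0.04941008 0.065     ] line -64.9 orange -60.6 blue 48.6 red [-63.8] z offs
[ 6.76 -9.37 -6.88]
```

Line turned 53.8° (2 marks) and red pointer is unchanged (-63.8° vs -64.0°). Now the key.

```bash
python3 -m handwheel '[[[0,-3,-2.2,0,0,0,3],[0,-3,-2.2,0,0,0,2],[0,-2.5,-1.8,0,0,0,1],[0,-0.8,-0.6,0,0,0,0],[0,0,0,0,0,0,0],[0,0,0,0,0,0,0]]]'
python3 - <<'E'
from h import *
im=get_image("wrist");pose();cv2.imwrite("pics/w6.png",im[:,:,::-1])
G=blobs(im,(50,120,60),(80,255,255),150);print(G)
k=ray("wrist",G[0][1:],.086);print(k,tool(k),tool(np.array([.492,-.0535,.086])))
E
```

```text
time: 11.6
tool_pos: [0.4908, -0.0539, 0.1652]
orientation: [-0.09, 0.703, 0.088, 0.7]
wrist_force: [0.1, -0.2, 0.2]
gripper_width: -0.0003
t 11.65 tcp [ 0.4908 -0.0538  0.1653] q [-0.34  0.31  1.68 -0.01  1.15 -0.59] F [-0.2 -0.1  0.4] w 0.0003
[[-0.004, -0.249, 0.968], [-0.004, 0.968, 0.249], [-1.0, -0.003, -0.005]]
[(835, np.float64(320.4), np.float64(245.2))]
[ 0.49184217 -0.05440645  0.086     ] [ 7.93 -0.06  0.13] [7.92 0.03 0.16]
```

```bash
python3 -m handwheel '[[[2.5,0,0.07,0,0,0,0],[2.5,0,0.07,0,0,0,0],[1.8,0,0,0,0,0,0],[0.1,0,0,0,0,0,0],[0,0,0,0,0,0,0]]]';python3 -m handwheel '[[[0.2,0,0,0,0,0,0],[0.2,0,0,0,0,0,0],[0.2,0,0,0,0,0,0]]]';python3 -m handwheel '[[[0.2,0,0,0,0,0,0],[0.2,0,0,0,0,0,0]]]'
```

```text
time: 12.28
tool_pos: [0.4937, -0.0506, 0.0952]
orientation: [-0.092, 0.702, 0.089, 0.701]
wrist_force: [-0.5, 0.2, 1.1]
gripper_width: 0.0
time: 12.65
tool_pos: [0.4945, -0.0507, 0.0904]
orientation: [-0.093, 0.701, 0.089, 0.702]
wrist_force: [-0.0, -0.6, -0.0]
gripper_width: -0.0
time: 12.9
tool_pos: [0.4946, -0.0507, 0.0863]
orientation: [-0.093, 0.701, 0.089, 0.702]
wrist_force: [-1.5, 0.2, 0.1]
gripper_width: -0.0
```

```bash
python3 -m handwheel '[[[-0.2,-0.15,-0.17,0,0,0,0],[0,-0.13,-0.17,0,0,0,0],[0,0,0,0,0,0,0]]]';python3 -m handwheel '[[[0.2,0,0,0,0,0,0],[0.2,0,0,0,0,0,0]]]';python3 -m handwheel '[[[0.2,0,0,0,0,0,0],[0.1,0,0,0,0,0,0]]]'; python3 -m handwheel '[[[0.15,0,0,0,0,0,0]]]'
```

```text
time: 13.28
tool_pos: [0.4918, -0.0547, 0.0883]
orientation: [-0.093, 0.701, 0.089, 0.702]
wrist_force: [-0.0, -0.5, 0.0]
gripper_width: -0.0001
time: 13.52
tool_pos: [0.4919, -0.0547, 0.0844]
orientation: [-0.093, 0.701, 0.089, 0.702]
wrist_force: [-0.8, 0.6, 2.6]
gripper_width: -0.0
time: 13.78
tool_pos: [0.4919, -0.0547, 0.0814]
orientation: [-0.093, 0.701, 0.089, 0.702]
wrist_force: [-0.7, 0.9, 4.7]
gripper_width: -0.0002
time: 13.9
tool_pos: [0.492, -0.0548, 0.0807]
orientation: [-0.093, 0.701, 0.089, 0.702]
wrist_force: [-7.1, 2.1, 22.5]
gripper_width: -0.0001
```

The key bottomed out (force jumped to 22 N at z 0.0807). I'll lift clear and verify.

```bash
python3 -m handwheel '[[[-0.5,0,0,0,0,0,0],[-1.5,0,0,0,0,0,0],[-2.5,0,0,0,0,0,0],[-2.5,0,0,0,0,0,0],[-2.5,0,0,0,0,0,0],[-2.5,0,0,0,0,0,0],[-1,3,2,0,0,0,0],[0,3,2,0,0,0,0],[0,0,0,0,0,0,0],[0,0,0,0,0,0,0]]]'
python3 - <<'E'
from h import *
im=get_image("wrist");pose();cv2.imwrite("pics/w7.png",im[:,:,::-1])
cv2.imwrite("pics/s7.png",get_image("scene")[:,:,::-1])
cv2.imwrite("pics/w7c.png",cv2.resize(im[100:340,150:470,::-1],None,fx=2.5,fy=2.5))
O=blobs(im,(8,120,120),(25,255,255),60);B=blobs(im,(95,100,100),(125,255,255),60);G=blobs(im,(50,120,60),(80,255,255),150);print(O,B,G)
E
```

```text
time: 15.15
tool_pos: [0.516, 0.0157, 0.2198]
orientation: [-0.093, 0.699, 0.088, 0.703]
wrist_force: [-0.3, 1.0, 0.3]
gripper_width: 0.0001
t 15.2 tcp [0.516  0.0156 0.2198] q [-0.19  0.3   1.55 -0.01  1.29 -0.45] F [-0.4  0.2  0.4] w 0.0003
[[0.007, -0.253, 0.967], [-0.006, 0.967, 0.253], [-1.0, -0.008, 0.005]]
[(134355, np.float64(250.7), np.float64(162.7)), (414, np.float64(437.2), np.float64(389.0)), (409, np.float64(203.2), np.float64(388.8)), (308, np.float64(320.2), np.float64(385.5)), (136, np.float64(363.2), np.float64(225.9)), (88, np.float64(613.0), np.float64(162.8)), (81, np.float64(525.8), np.float64(351.9)), (65, np.float64(573.7), np.float64(247.9)), (64, np.float64(539.8), np.float64(321.1))] [(157, np.float64(389.5), np.float64(164.3))] [(517, np.float64(271.2), np.float64(292.9))]
```

View pics/w7c.png

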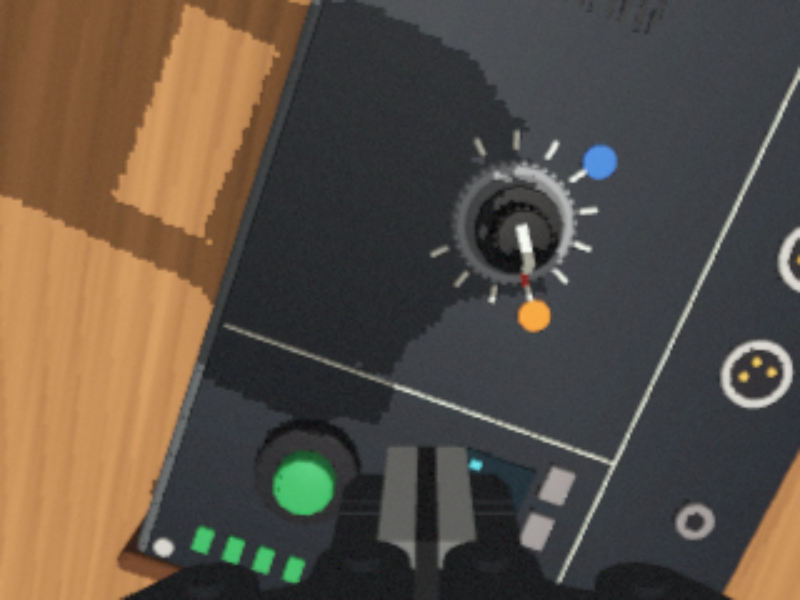

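View pics/s7.png

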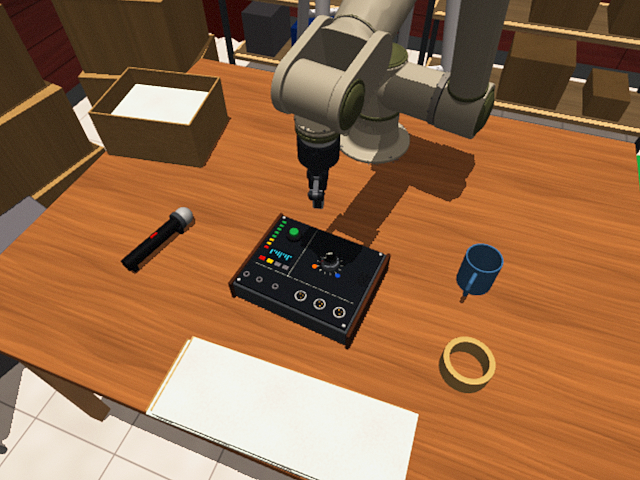

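The white line (crop (520,230) to (528,270)), the red mark (525,281) and the orange sticker (534,316) all line up. The key is up, the bystanders have not moved, and the arm is clear.

```bash
python3 -c "
from station import *
print(finish_job())"
```

```text
the job is handed in; nothing more can be done
None
```

The microphone level is set to the orange sticker, and the green key was pressed once and came back up. I handed the job in at about 15.3 s, with the arm clear of everything.

**How it went:**
- **Finding the knob:** I touched the inner knob to find its top, about 40 mm above the panel. I then gripped the barrel and pushed it down to about 9–10 N.
- **Turning:** I turned the knob 54° clockwise, two marks. I let it rise while still gripped, then released it.
- **Key:** I pressed the green key until it hit its stop. Force rose from 4.7 N to 22.5 N at the bottom of travel.

**Last checks:**
- **Level line:** Before the key press, the picture showed the line turned 53.8°. It measured 4.3° off the sticker, against about 14° to the halfway point between marks. In the last picture it lines up with the sticker by eye.
- **Tone ring:** Its pointer read −63.8° against −64.0° at the start, within measuring error. I measured this before the key press; afterwards it looked the same.
- **Everything else:** The key is up, and the mug, microphone and tape roll look unmoved.

**Imperfections:**
- A sideways force of 3–6 N acted on the knob while it was held.
- The downward force briefly dipped to 8.5 N mid-turn, so I pushed down a little more and continued.

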